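Seat the double lid of the desiccant canister and take its cap off alone

ROBOT

A 6-joint arm with a two-finger parallel gripper is mounted at the origin on the work surface. World frame = base frame: x ahead of the robot, y to its left, z up, the work surface at z = 0. Lengths are in mm, angles in rad, forces in N, time in s.
With the tool pointing down it reaches from about 350 to 975 mm from the base axis. Payload 7.1 kg.
Tool frame: the origin (TCP) lies midway between the tips of the shut fingers; the grasp point (between the pads) lies 19 mm behind it (ctrl.grasp_offset is the distance from the TCP to the grasp point, in mm); z points along the fingers, y is the line along which they close (so a half turn about z gives the same grasp; the last joint's range is limited). The gripper opens to 88 mm and grips with 3 to 60 N. Pads are 20 mm wide; open, the fingers measure 115 mm over their backs; the gripper's body (75 mm by 178 mm) begins 61 mm behind the grasp point.
Start: joints at [1.156, 0.423, 1.63, -0, 1.089, -0.019], TCP at [240.934, 576.676, 222.675] pointing down, gripper open.
Joint ranges: [-3, 3], [-0.9, 2.11], [0.09, 2.58], [-1.31, 4.45], [0.11, 2.69], [-2.54, 2.54]. Speed limits (rad/s): [2.39, 2.39, 3.01, 3.14, 3.14, 3.14].

INTERFACE

Orientations are given as a rotation vector (axis times angle).
In Python, from workcell import ctrl gives the robot as it stands. The module is installed in compiled form; this text tells all that it offers.
- The arm moves only by the tool servo_tool, never from a script. Its argument "rows" is a list of rows, each a list of 7 numbers: the turn, a rotation vector about the tool's x, y, z as a fraction of full scale, then the shift along the tool's x, y, z as a fraction of full scale, then the finger opening in mm, from 0 to 87.8. A call has 1 to 10 rows; each row is the pose to reach, as a shift and turn from the pose commanded when the call began, along the tool's axes at that moment; what a row does not reach only later rows make up. Full scale, the value 1, is 20 cm for a shift and 1.5 rad for a turn. A row lasts 1/8 s, in which the tool goes at most 62.5 mm and 10.7 degrees, less where a joint would pass 70% of its speed; a pose out of reach is approached as far as the arm can. A call with a number of a shift or a turn outside -1 to 1 is refused whole. A call with a gripper value outside its range is refused whole. The fingers move at their own pace and stop on an object; the grip force is fixed at half the most. Time passes only in rows, so rows that repeat a pose let the fingers close. It gives the time, the measured TCP pose, the force, the opening and the grip force at its end, in the units of the state.
- ctrl.get_obs(): the state, without advancing time (a new reading comes with each control period).
- ctrl.get_image(name): name is "scene" or "side" or "wrist"; returns (picture, depth): 480x640x3 uint8, red, green, blue; 480x640 float32, mm along the optical axis (not along the pixel's ray), 0 where there is no reading.
- ctrl.camera_info(name): a dict with "intrinsics" (3x3 intrinsics, pixels), "k1" (the pictures are not rectified: a ray, as slopes to the right and down, at radius r is drawn at 1 + k1 r^2 times it, then the intrinsics apply), "R" (3x3) and "t" (3): a world point X has camera coordinates R X + t. Camera axes: x right, y down, z forward; pixel columns grow to the right and rows downward; lengths in mm; the calibration is good to about 2 mm. A picture is of the moment at which its call begins: read the wrist's pose just before it. camera_info takes no time and is no camera call; for the wrist camera it gives the pose at the moment of the call.
- ctrl.close_job(): hands the job in; it is judged then, once.
The state is a dict: "t": time; "qpos": joint angles; "qvel": joint speeds; "joint_torque": joint torques, N m; "ee_pos": TCP position; "orientation": TCP orientation; "ft_force": force on the tool from outside, world axes, zero at the start; "moment": the same for the moment, N m; "width": finger opening in mm; "grasp_force": force on a finger pad.
Only numpy, scipy, OpenCV 4.12 (cv2) and the standard library are available. Lean on these libraries where they do the work, as an engineer would, in place of code of your own. Each camera call takes 0.05 s, during which the arm holds its last target. There are 200 camera calls.

TASK

Seal the white desiccant canister with the inner lid of its double lid, which stands on the bench: carry the lid by the blue cap's bridge handle with the grey seal lid hanging locked beneath it, and set the seal lid gently and fully home in the canister's mouth. Then turn the cap a quarter turn, either way, so that the seal lid's orange T-grip comes in line with the bridge handle and is released, and lift the cap straight up off it, leaving the seal lid seated and level. Finish still holding the cap in the gripper, level and still, about a hand's breadth (80 to 100 mm) above where it sat over the canister, so that a humidity card can be laid on the seal lid; do not drop anything and leave the tape roll, card box and tape dispenser where they are.

Things in the scene. Friction and masses are not known exactly. Their poses are not given: they have to be found in the camera images.
- cap_grip (a point): centre of the bridge handle's bar on the blue cap (loose, 0.13 to 0.23 kg). x runs along the bar, z up. Bar 92 mm long (x), 14 wide (y), 14 tall, on a post 12 x 14 mm at each end (x = +-40 mm); 68 mm free between the posts, 31 mm under the bar. This point lies 38 mm above the cap's plate, 60 mm above its skirt's lower edge, 68 mm above the bench at the start
- cap: the blue cap, axes as cap_grip, origin on its axis level with the skirt's lower edge. Round, 117 mm across, 22 mm high without handle; skirt 17 mm deep, 111 mm across inside. The plate has a round opening 52 mm across with two lugs, 14 mm wide, reaching inward along +y and -y to 10 mm from the centre; the seal lid's T-grip stands up through it, under the bridge
- seal_seat (a point): on the axis of the grey seal lid (loose, 0.1 to 0.16 kg) at the underside of its red gasket, which must come to rest on the canister's rim; z up, x along the orange T-grip. Bridge bar's centre is 52 mm above this point when cap sits on seal lid (as on the bench), 54.5 mm when the seal lid hangs. The two can shift 3.5 mm sideways. The rubber gasket keeps a seated seal lid from turning with the cap
- seal: the seal lid, origin at its underside, 16 mm below seal_seat. Plug 16 mm deep, 88 mm across, its lower 10 mm tapering to 74; gasket and flange 104 across, 5 thick; stem 10 thick; T-grip bar 44 (x) x 10 x 8 mm, top 24.5 mm above seal_seat. T-grip across the bridge (start, within 9 degrees): rests over the lugs, seal lid hangs from the cap. In line with the bridge (within 16 degrees): free
- canister_mouth (a point): centre of the white canister's open mouth, level with its rim, 129 mm above the bench; z up. Mouth 93 mm across inside, rim 100 mm outside; below the 12 mm high neck the body is 108 mm across. With seal lid and cap seated the bridge bar's centre is 52 mm above this point. Nothing snaps in: a downward push of about 5 N is plenty
- canister: the same canister, standing in a steel ring on a 130 mm square foot plate fixed to the bench; origin at the centre of the plate's underside
- tape: loose roll of brown packing tape lying flat, 100 mm across, 48 mm high; origin at the centre of its underside. To be left alone
- cards: loose open cardboard box of humidity cards, 75 by 95 mm, about 55 mm high; origin at the centre of its underside. To be left alone
- dispenser: loose black bench tape dispenser, 60 by 150 mm, 95 mm high; origin at the centre of its underside. To be left alone
Not all that is in view belongs to the job. Of the things that look like the cap, the largest one is meant.

How it is judged:
By the outcome, as a careful person would: the job done as asked, in the order asked, and still so for the second after the job is handed in, while the arm keeps its last pose, push and grip.
It also fails if it takes over 45 s, if anything falls off the work surface, if the arm or the gripper's body presses on something with over 40 N, if the wrist force passes 120 N, or if a joint passes its speed limit or range.

## Working session

There is one attempt and no reset: what is moved stays moved. The work goes in short steps, Python scripts to look and compute and a tool call to move; the robot and the scene stay as the last step left them, time stands still between calls to the robot, and variables do not carry over. Pictures are saved under pics/ and viewed, at most 10 in all, crops included, and the job is handed in when it is done.

Besides the shell and the picture viewer there is one more tool, called after "Emit:" as name(argument=value, ...) on one line, values as JSON. servo_tool: Moves the arm, as the interface text tells. Its arguments: {"type":"object","properties":{"rows":{"type":"array","items":{"type":"array","items":{"type":"number"}}}},"required":["rows"]}

```bash
mkdir -p pics
cat > h.py <<'E'
import numpy as np, cv2
from workcell import ctrl
from scipy.spatial.transform import Rotation as Rn
def grab(n):
    ci=ctrl.camera_info(n); im,d=ctrl.get_image(n); return ci,im,d
def rays(ci,uv):
    uv=np.atleast_2d(np.array(uv,float)); K=np.array(ci["intrinsics"])
    D=np.array([ci["k1"],0,0,0,0.])
    s=cv2.undistortPoints(uv.reshape(-1,1,2),K,D).reshape(-1,2)
    return np.c_[s,np.ones(len(s))]
def plane(ci,uv,z):
    R=np.array(ci["R"]);t=np.array(ci["t"]); c=-R.T@t; d=rays(ci,uv)@R
    return c+d*((z-c[2])/d[:,2])[:,None]
def deproj(ci,uv,dep):
    R=np.array(ci["R"]);t=np.array(ci["t"]); return (rays(ci,uv)*np.asarray(dep)[:,None]-t)@R
def cloud(ci,d):
    v,u=np.nonzero(d>0); P=deproj(ci,np.c_[u,v],d[v,u]); return u,v,P
def save(n,im): cv2.imwrite("pics/"+n+".png",im[:,:,::-1])
E
python3 - <<'E'
from h import *
o=ctrl.get_obs();print({k:np.round(v,3) for k,v in o.items()})
for n in ["scene","side"]:
    ci,im,d=grab(n);save(n+"0",im);np.savez(n+"0.npz",im=im,d=d);R=np.array(ci["R"]);print(n,np.round(-R.T@ci["t"]),np.round(R,2).tolist())
E
```

```text
{'t': np.float64(0.0), 'qpos': array([ 1.156,  0.424,  1.631, -0.   ,  1.089, -0.019]), 'qvel': array([-0.001,  0.001,  0.   , -0.001, -0.002,  0.001]), 'joint_torque': array([-1.0000e-03, -5.4463e+01, -2.7366e+01,  6.4000e-02,  2.3000e-02,
       -0.0000e+00]), 'ee_pos': array([240.716, 576.177, 221.916]), 'orientation': array([-6.18e-01, -3.08e+00,  2.00e-03]), 'ft_force': array([ 1.03 , -0.882, -0.367]), 'moment': array([ 0.015, -0.023,  0.014]), 'grasp_force': np.float64(0.0), 'width': np.float64(87.728)}
scene [ 980. -190.  802.] [[0.47, 0.88, 0.0], [0.75, -0.4, -0.53], [-0.47, 0.25, -0.85]]
side [ 430. -831. 1020.] [[0.98, -0.22, -0.01], [-0.17, -0.7, -0.69], [0.14, 0.68, -0.72]]
```

View pics/scene0.png

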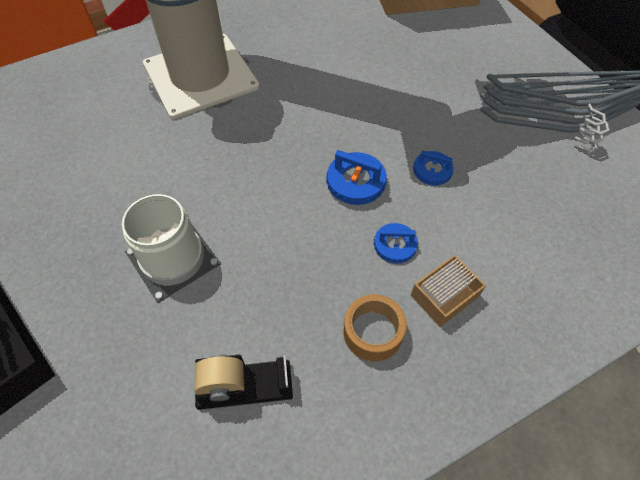

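View pics/side0.png

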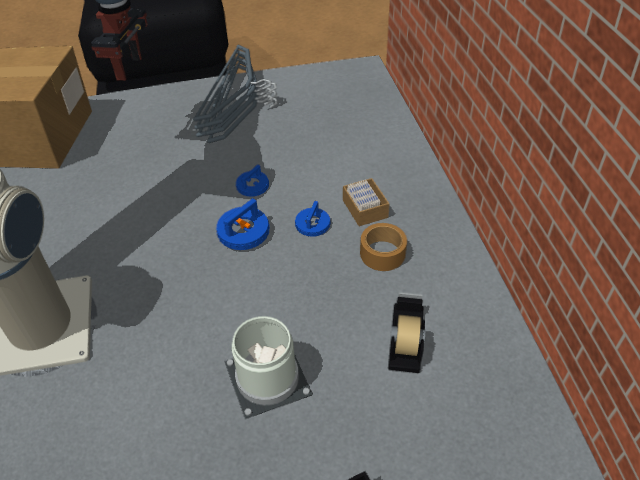

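Lookalikes in scene0: blue lids at (357,177), the largest, with an orange T-grip; (433,168), small; and (396,242), small. I choose (357,177), which is at (243,228) in the side view. The canister is at (160,235) in scene0 and (265,360) in side0.

```bash
cat > m.py <<'E'
from h import *
class A: pass
def load(n):
    z=np.load(n+"0.npz");return ctrl.camera_info(n),z["im"],z["d"]
for n,cp in [("scene",(357,177)),("side",(243,228))]:
    ci,im,d=load(n);h=cv2.cvtColor(im,cv2.COLOR_RGB2HSV)
    b=cv2.inRange(h,(105,120,50),(130,255,255))
    k,l,s,c=cv2.connectedComponentsWithStats(b)
    for i in range(1,k):
        if s[i,4]<150: continue
        v,u=np.nonzero((l==i)&(d>0));P=deproj(ci,np.c_[u,v],d[v,u])
        print(n,c[i].round(),s[i,4],P.mean(0).round(),"zmax",np.percentile(P[:,2],99).round(1))
        if np.hypot(*(c[i]-cp))<15:
            T=P[P[:,2]>69]; m=T.mean(0); w,V=np.linalg.eigh(np.cov(T[:,:2].T)); a=V[:,1]
            pr=(T[:,:2]-m[:2])@a; q=(T[:,:2]-m[:2])@V[:,0]
            print(" bar n",len(T),"mid",(m[:2]+a*(pr.max()+pr.min())/2).round(1),"len",np.ptp(pr).round(1),"wid",np.ptp(q).round(1),"yaw",np.degrees(np.arctan2(a[1],a[0])).round(1),"z",np.percentile(T[:,2],[50,95]).round(1))
            S=P[(P[:,2]>8)&(P[:,2]<35)];print(" skirt x",S[:,0].min().round(),S[:,0].max().round(),"y",S[:,1].min().round(),S[:,1].max().round())
            x,y,ww,hh=s[i,:4]
            if n=="scene": save("crop0",cv2.resize(im[y-15:y+hh+15,x-15:x+ww+15],None,fx=6,fy=6,interpolation=cv2.INTER_CUBIC))
    o=cv2.inRange(h,(5,150,150),(18,255,255));
    v,u=np.nonzero((o>0)&(d>0));P=deproj(ci,np.c_[u,v],d[v,u]);g=np.hypot(u-cp[0],v-cp[1])<25
    G=P[g];m=G.mean(0);w,V=np.linalg.eigh(np.cov(G[:,:2].T));print(" orange",g.sum(),m.round(1),"yaw",np.degrees(np.arctan2(V[1,1],V[0,1])).round(1))
    u,v,P=cloud(ci,d)
    # canister rim: points z 124..134 
    cc={"scene":(160,230),"side":(265,355)}[n]
    g=(np.hypot(u-cc[0],v-cc[1])<75)&(P[:,2]>126)&(P[:,2]<133);G=P[g]
    (x,y),r=cv2.minEnclosingCircle(G[:,:2].astype(np.float32))
    M=np.c_[2*G[:,:2],np.ones(len(G))];s_=np.linalg.lstsq(M,(G[:,:2]**2).sum(1),rcond=None)[0]
    print(" rim",g.sum(),x,y,r,"ls",s_[:2].round(1),np.sqrt(s_[2]+s_[:2]@s_[:2]).round(1),"z",np.percentile(G[:,2],[5,50,95]).round(1))
E
python3 m.py
```

```text
scene [356. 178.] 2220 [467. 155.  37.] zmax 75.9
 bar n 329 mid [456.4 163.8] len 91.0 wid 17.4 yaw -142.7 z [73.5 76.1]
 skirt x 399.0 515.0 y 105.0 222.0
scene [433. 168.] 974 [505. 314.  19.] zmax 47.0
scene [395. 243.] 1227 [619. 152.  19.] zmax 46.3
 orange 69 [457.8 160.5  38.7] yaw 132.6
 rim 384 447.0656433105469 -218.02931213378906 51.26755905151367 ls [ 447.3 -218.9] 48.1 z [126.1 127.8 129.7]
side [252. 182.] 677 [498. 311.  21.] zmax 50.4
side [243. 227.] 1723 [456. 148.  38.] zmax 79.3
 bar n 256 mid [455.5 162.6] len 94.4 wid 18.8 yaw -143.1 z [75.7 79.5]
 skirt x 396.0 514.0 y 102.0 223.0
side [312. 221.] 805 [612. 149.  20.] zmax 49.7
 orange 38 [456.1 158.9  42. ] yaw 128.7
 rim 415 447.03277587890625 -218.6453399658203 51.606788635253906 ls [ 446.7 -219.6] 47.8 z [126.6 129.5 132.3]
```

View pics/crop0.png

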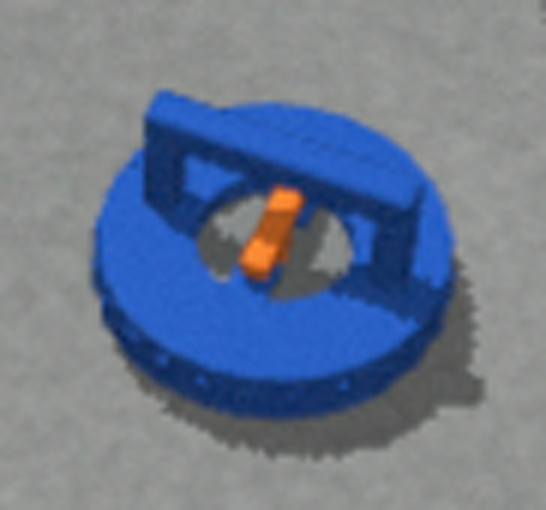

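The crop confirms it: a large blue cap with its bridge bar, and the orange T-grip across it at about (270,235). Cap centre is (456,163), bar yaw 37°, top at 75 mm. The canister mouth is at (447,−219). All of these match the given sizes.

Emit:
servo_tool(rows=[[0,0,-0.1,-0.12,-0.1,0,87],[0,0,-0.2,-0.3,-0.25,0,87],[0,0,-0.32,-0.5,-0.42,0,87],[0,0,-0.44,-0.7,-0.58,0,87],[0,0,-0.56,-0.82,-0.69,0,87],[0,0,-0.66,-0.9,-0.75,0,87],[0,0,-0.69,-0.9,-0.75,0,87]])

```text
t: 0.98
ee_pos: [349.6, 367.4, 222.5]
orientation: [0.988, -2.982, 0.001]
ft_force: [1.0, 0.5, -0.1]
width: 86.9
grasp_force: 0.0
```

```bash
cat >> h.py <<'E'
def rel(p,yawdeg):
    o=ctrl.get_obs();R=Rn.from_rotvec(o["orientation"]);x=[np.cos(np.radians(yawdeg)),np.sin(np.radians(yawdeg)),0];z=[0,0,-1]
    T=Rn.from_matrix(np.c_[x,np.cross(z,x),z]);r=(R.inv()*T).as_rotvec()/1.5;s=R.inv().apply(np.array(p)-o["ee_pos"])/200
    X=R.as_matrix();print("t",o["t"].round(2),"p",o["ee_pos"].round(1),"yaw",np.degrees(np.arctan2(X[1,0],X[0,0])).round(1),"tilt",X[:2,2].round(4),"q6",o["qpos"][5].round(2),"F",o["ft_force"].round(1),"M",o["moment"].round(2),"w",o["width"].round(1),"g",o["grasp_force"].round(1))
    print("turn",r.round(3),"shift",s.round(3))
E
python3 -c "
from h import *
rel([456,163,130],217)"
```

```text
Traceback (most recent call last):
  File "h.py", line 22, in rel
    X=R.as_matrix();print("t",o["t"].round(2),"p",o["ee_pos"].round(1),"yaw",np.degrees(np.arctan2(X[1,0],X[0,0])).round(1),"tilt",X[:2,2].round(4),"q6",o["qpos"][5].round(2),"F",o["ft_force"].round(1),"M",o["moment"].round(2),"w",o["width"].round(1),"g",o["grasp_force"].round(1))
                              ^^^^^^^^^^^^
AttributeError: 'float' object has no attribute 'round'
```

```bash
sed -i 's/o\["t"\].round(2)/round(float(o["t"]),2)/' h.py; sed -i 's/o=ctrl.get_obs();R=/o={k:np.asarray(v) for k,v in ctrl.get_obs().items()};R=/' h.py
python3 -c "
from h import *
rel([456,163,150],217)"
```

```text
t 0.97 p [349.6 367.4 222.5] yaw -143.3 tilt [-0.0004 -0.0006] q6 -1.42 F [ 1.   0.5 -0.1] M [0.07 0.06 0.01] w 86.9 g 0.0
turn [-0.    -0.    -0.004] shift [ 0.183 -1.137  0.363]
```

Emit:
servo_tool(rows=[[0,0,0,0.04,-0.15,0,87],[0,0,0,0.08,-0.4,0,87],[0,0,0,0.12,-0.65,0,87],[0,0,0,0.16,-0.85,0,87],[0,0,0,0.183,-0.95,0.05,87],[0,0,0,0.183,-0.95,0.05,87]])

```text
t: 1.72
ee_pos: [432.9, 193.3, 212.0]
orientation: [0.983, -2.982, 0.0]
ft_force: [0.3, 1.1, -0.0]
width: 86.9
grasp_force: 0.0
```

```bash
python3 -c "
from h import *
rel([456,163,130],217)
ci,im,d=grab('wrist');np.savez('wr0.npz',im=im,d=d,R=ci['R'],t=ci['t']);save('wr0',im)
h=cv2.cvtColor(im,cv2.COLOR_RGB2HSV)
b=cv2.inRange(h,(105,120,50),(130,255,255));v,u=np.nonzero((b>0)&(d>0));P=deproj(ci,np.c_[u,v],d[v,u])
T=P[(P[:,2]>69)&(np.hypot(P[:,0]-456,P[:,1]-163)<60)];c,s,a=cv2.minAreaRect(T[:,:2].astype(np.float32));print('bar',c,s,a,T[:,2].mean(),len(T))
o=cv2.inRange(h,(5,150,120),(18,255,255));v,u=np.nonzero((o>0)&(d>0));P=deproj(ci,np.c_[u,v],d[v,u]);T=P[(np.hypot(P[:,0]-456,P[:,1]-163)<40)&(P[:,2]>36)]
print(len(T));print('T',cv2.minAreaRect(T[:,:2].astype(np.float32)),T.mean(0))
"
```

```text
t 1.73 p [432.9 193.3 212. ] yaw -143.5 tilt [-0.0017 -0.0007] q6 -1.81 F [ 0.3  1.1 -0. ] M [ 0.11  0.01 -0.02] w 86.9 g 0.0
turn [ 0.    -0.001 -0.006] shift [-0.003 -0.191  0.41 ]
bar (448.67486572265625, 162.7143096923828) (90.00550079345703, 57.53519058227539) 4.6550493240356445 84.02655585502647 1857
256
T ((453.1916198730469, 162.971923828125), (8.959417343139648, 42.148162841796875), 40.25765609741211) [451.4009056  164.92997732  40.76317929]
```

View pics/wr0.png

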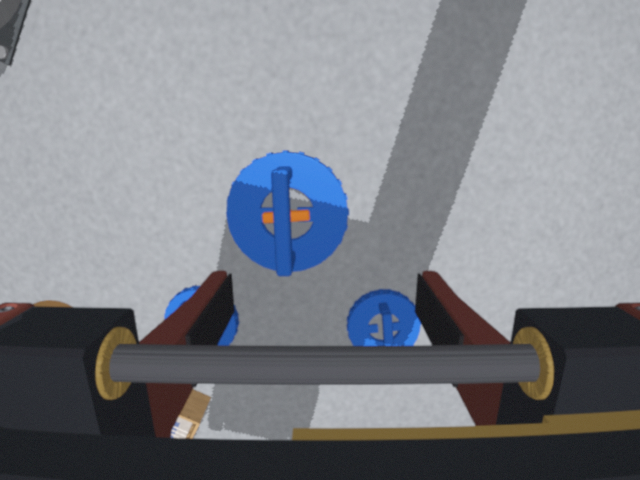

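The wrist picture shows the bar running from (283,168) to (284,275), the T-grip across it from (263,216) to (309,215), and the smaller lookalikes at (200,315) and (383,322).

```bash
python3 -c "
from h import *
z=np.load('wr0.npz');ci=dict(ctrl.camera_info('wrist'));ci['R']=z['R'];ci['t']=z['t']
print(plane(ci,[[274,170],[290,168],[276,274],[292,274],[263,216],[309,215]],75).round(1)[:4])
P=plane(ci,[[274,170],[290,168],[276,274],[292,274]],75);print(P.mean(0));a=P[2:].mean(0)-P[:2].mean(0);print(np.linalg.norm(a),np.degrees(np.arctan2(a[1],a[0])))
T=plane(ci,[[263,216],[309,215]],40.5);print(T.mean(0),np.linalg.norm(T[1]-T[0]),np.degrees(np.arctan2(*(T[1]-T[0])[[1,0]])))
im=z['im'];h=cv2.cvtColor(im,cv2.COLOR_RGB2HSV);b=cv2.inRange(h,(100,100,40),(130,255,255));b[285:]=0;b[:,:220]=0
n=cv2.findContours(b,0,2)[0];c=max(n,key=cv2.contourArea);e=cv2.fitEllipse(c);print(e,plane(ci,[e[0]],30))
"
```

```text
[[419.7 132.5  75. ]
 [410.8 142.   75. ]
 [491.9 184.2  75. ]
 [483.7 195.3  75. ]]
[451.51647586 163.51343384  75.        ]
89.54735235658343 35.872868482189745
[452.36886653 162.93401827  40.5       ] 42.54602483292732 127.63685976001898
((286.96905517578125, 211.57254028320312), (119.85269165039062, 121.69331359863281), 133.3849639892578) [[451.07455749 161.91315272  30.        ]]
```

Emit:
servo_tool(rows=[[0,0,0,0,-0.08,0.15,87],[0,0,0,0,-0.15,0.3,87],[0,0,0,0,-0.185,0.4,87],[0,0,0,0,-0.185,0.4,87],[0,0,0,0,-0.185,0.4,87]])

```text
t: 2.4
ee_pos: [455.4, 165.8, 133.4]
orientation: [-0.988, 2.981, 0.0]
ft_force: [0.1, -0.1, 0.8]
width: 86.8
grasp_force: 0.0
```

```bash
python3 -c "
from h import *
rel([454,163,50],217)
ci,im,d=grab('wrist');np.savez('wr1.npz',im=im,d=d,R=ci['R'],t=ci['t']);save('wr1',im)"
```

```text
t 2.4 p [455.4 165.8 133.4] yaw -143.3 tilt [0.0007 0.0004] q6 -1.89 F [ 0.1 -0.1  0.8] M [0.06 0.04 0.01] w 86.8 g 0.0
turn [-0.     0.001 -0.004] shift [ 0.014 -0.007  0.417]
```

View pics/wr1.png

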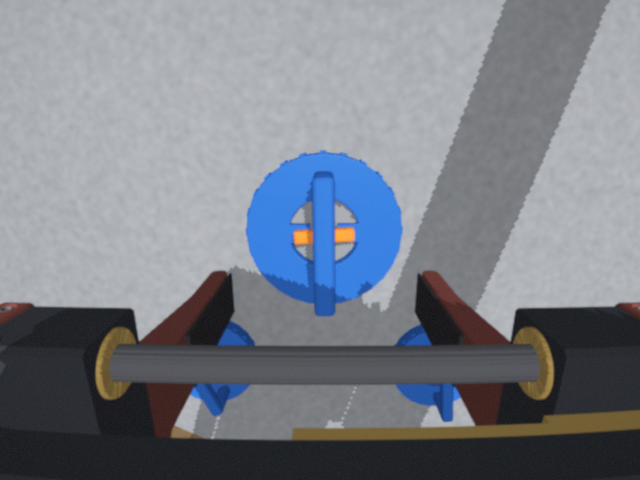

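The bar runs from (324,173) to (325,315), centred between the fingers. The T-grip spans (293,239) to (356,235).

```bash
python3 -c "
from h import *
z=np.load('wr1.npz');ci=dict(ctrl.camera_info('wrist'));ci['R']=z['R'];ci['t']=z['t']
P=plane(ci,[[323.5,173],[325,315]],75);print(P.mean(0),np.linalg.norm(P[1]-P[0]),np.degrees(np.arctan2(*(P[1]-P[0])[[1,0]])))
T=plane(ci,[[293,238.5],[356,235]],40.5);print(T.mean(0),np.linalg.norm(T[1]-T[0]),np.degrees(np.arctan2(*(T[1]-T[0])[[1,0]])))
im=z['im'];h=cv2.cvtColor(im,cv2.COLOR_RGB2HSV);b=cv2.inRange(h,(100,100,40),(130,255,255));b[306:]=0
n=cv2.findContours(b,0,2)[0];c=max(n,key=cv2.contourArea);e=cv2.fitEllipse(cv2.convexHull(c));print(e,plane(ci,[e[0]],27))
"
```

```text
[451.9353217  162.31851704  75.        ] 92.4640345944202 37.196412126694334
[453.57419511 163.68229161  40.5       ] 45.18904008466969 129.91005062113308
((323.80322265625, 227.33322143554688), (154.25686645507812, 155.95956420898438), 86.2027587890625) [[450.90927695 161.09522282  27.        ]]
```

Emit:
servo_tool(rows=[[0,0,-0.002,0.016,-0.006,0.06,87],[0,0,-0.004,0.016,-0.006,0.16,87],[0,0,-0.004,0.016,-0.006,0.26,87],[0,0,-0.004,0.016,-0.006,0.35,87],[0,0,-0.004,0.016,-0.006,0.4,87],[0,0,-0.004,0.016,-0.006,0.417,87],[0,0,-0.004,0.016,-0.006,0.417,87]])

```text
t: 3.32
ee_pos: [453.5, 162.0, 49.4]
orientation: [-0.996, 2.979, 0.0]
ft_force: [-0.2, 0.3, -0.9]
width: 87.1
grasp_force: 0.0
```

Emit:
servo_tool(rows=[[0,0,0,0,0,0,50],[0,0,0,0,0,0,25],[0,0,0,0,0,0,15],[0,0,0,0,0,0,5],[0,0,0,0,0,0,5],[0,0,0,0,0,0,5],[0,0,0,0,0,0,5],[0,0,0,0,0,0,5]])

```text
t: 4.32
ee_pos: [453.3, 162.0, 49.2]
orientation: [0.996, -2.979, -0.0]
ft_force: [-0.6, -0.3, -0.9]
width: 13.5
grasp_force: 30.0
```

```bash
python3 -c "
from h import *
rel([454,163,50],217)"
```

```text
t 4.33 p [453.3 162.   49.2] yaw -143.0 tilt [-0.0001  0.    ] q6 -1.9 F [-0.6 -0.3 -0.9] M [0.13 0.03 0.03] w 13.5 g 30.0
turn [ 0. -0. -0.] shift [-0.006  0.002 -0.004]
```

Emit:
servo_tool(rows=[[0,0,0,0,0,-0.01,5],[0,0,0,0,0,-0.03,5],[0,0,0,0,0,-0.07,5],[0,0,0,0,0,-0.15,5],[0,0,0,0,0,-0.27,5],[0,0,0,0,0,-0.41,5],[0,0,0,0,0,-0.55,5],[0,0,0,0,0,-0.68,5],[0,0,0,0,0,-0.77,5],[0,0,0,0,0,-0.82,5]])

```text
t: 5.58
ee_pos: [453.6, 162.1, 215.1]
orientation: [-0.995, 2.977, 0.0]
ft_force: [0.9, 0.8, -3.6]
width: 13.6
grasp_force: 30.0
```

```bash
python3 -c "
from h import *
rel([447,-219,214],157)
ci,im,d=grab('side');save('side1',im[100:340,120:440].repeat(2,0).repeat(2,1))"
```

```text
t 5.58 p [453.6 162.1 215.1] yaw -143.0 tilt [0.0021 0.0007] q6 -1.9 F [ 0.9  0.8 -3.6] M [ 0.02  0.04 -0.01] w 13.6 g 30.0
turn [0.    0.002 0.698] shift [ 1.172 -1.502  0.004]
```

View pics/side1.png

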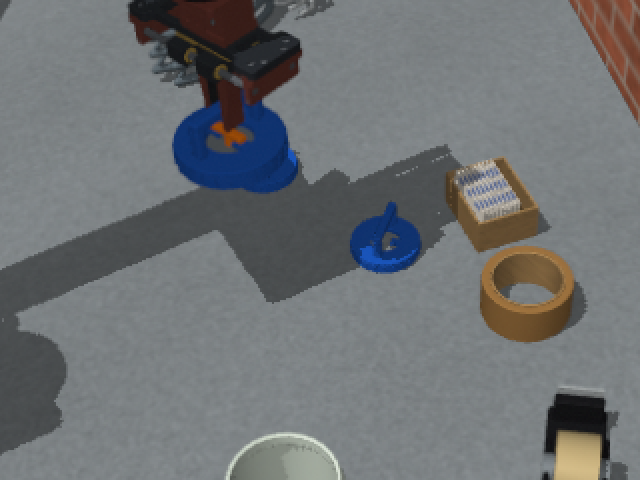

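The cap is lifted level at crop (230,145), the T-grip is still in it, and the wrist carries about 3.6 N. Now the carry.

Emit:
servo_tool(rows=[[0,0,0.01,0.01,-0.015,0,5],[0,0,0.025,0.04,-0.05,0,5],[0,0,0.05,0.09,-0.11,0,5],[0,0,0.09,0.16,-0.2,0,5],[0,0,0.14,0.24,-0.3,0,5],[0,0,0.19,0.32,-0.4,0,5],[0,0,0.24,0.4,-0.5,0,5],[0,0,0.29,0.48,-0.6,0,5],[0,0,0.33,0.55,-0.69,0,5],[0,0,0.35,0.6,-0.75,0,5]])

```text
t: 6.88
ee_pos: [447.1, -31.6, 212.9]
orientation: [0.183, -3.135, -0.0]
ft_force: [0.1, -0.8, -4.1]
width: 13.6
grasp_force: 30.0
```

```bash
python3 -c "
from h import *
rel([447,-219,214],157)"
```

```text
t 6.88 p [447.1 -31.6 212.9] yaw -173.3 tilt [-0.0008 -0.    ] q6 -1.78 F [ 0.1 -0.8 -4.1] M [0.05 0.04 0.01] w 13.6 g 30.0
turn [-0.    -0.001  0.346] shift [ 0.11  -0.93  -0.005]
```

Emit:
servo_tool(rows=[[0,0,0.02,0.01,-0.04,0,5],[0,0,0.05,0.02,-0.11,0,5],[0,0,0.09,0.03,-0.21,0,5],[0,0,0.14,0.045,-0.33,0,5],[0,0,0.19,0.06,-0.46,0,5],[0,0,0.24,0.075,-0.6,0,5],[0,0,0.28,0.09,-0.73,0,5],[0,0,0.32,0.1,-0.84,0,5],[0,0,0.34,0.107,-0.9,0,5],[0,0,0.345,0.11,-0.93,0,5]])

```text
t: 8.12
ee_pos: [448.0, -217.7, 213.1]
orientation: [-0.621, -3.079, -0.0]
ft_force: [-0.1, 0.1, -2.1]
width: 13.7
grasp_force: 30.0
```

Emit:
servo_tool(rows=[[0,0,0,0,0,0,5],[0,0,0,0,0,0,5]])

```text
t: 8.38
ee_pos: [448.1, -216.8, 213.2]
orientation: [-0.619, -3.08, -0.0]
ft_force: [-0.5, 0.2, -3.5]
width: 13.8
grasp_force: 30.0
```

Run:
```python
from h import *
rel([447,-219,214],157)
for n,cp in [("side",(265,330)),("scene",(150,180))]:
    ci,im,d=grab(n);np.savez(n+"2.npz",im=im,d=d)
    if n=="side": save("side2",im[200:440,120:440].repeat(2,0).repeat(2,1))
    h=cv2.cvtColor(im,cv2.COLOR_RGB2HSV);b=cv2.inRange(h,(105,120,50),(130,255,255))
    v,u=np.nonzero((b>0)&(d>0));P=deproj(ci,np.c_[u,v],d[v,u]);g=(np.hypot(P[:,0]-447,P[:,1]+219)<75)&(P[:,2]>150)
    P=P[g];Q=P[P[:,2]<200]
    top=Q[(Q[:,2]>189)&(Q[:,2]<201)];pl=np.linalg.lstsq(np.c_[top[:,:2]-[447,-219],np.ones(len(top))],top[:,2],rcond=None)[0]
    H=cv2.convexHull(Q[:,:2].astype(np.float32));print(n,len(Q),"circ",cv2.minEnclosingCircle(H),"plate",pl.round(3))
```

```text
t 8.38 p [ 448.1 -216.8  213.2] yaw 157.3 tilt [-0.0002  0.0003] q6 -1.65 F [-0.5  0.2 -3.5] M [-0.    0.    0.02] w 13.8 g 30.0
turn [ 0.    -0.     0.003] shift [ 0.001 -0.013 -0.004]
side 2064 circ ((450.8966979980469, -218.1957244873047), 60.04561996459961) plate [-5.00000e-03  1.10000e-02  1.95562e+02]
scene 3051 circ ((450.6861877441406, -216.22705078125), 60.73966979980469) plate [-4.00000e-03  0.00000e+00  1.93158e+02]
```

View pics/side2.png

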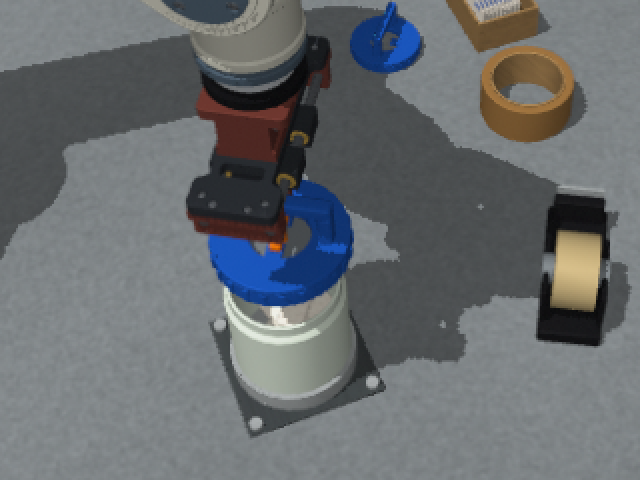

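The cap is level above the canister, with its plate at crop (280,240) and the rim below at (285,305). It sits about 3.7 mm off in x relative to the mouth in both cameras. I'll correct that and descend.

```bash
python3 -c "
from h import *
rel([444.4,-218,169],157.3)"
```

```text
t 8.47 p [ 448.2 -216.8  213.3] yaw 157.3 tilt [0.     0.0001] q6 -1.65 F [-0.2 -0.8 -2.8] M [ 0.02  0.01 -0.01] w 13.9 g 30.0
turn [ 0. -0. -0.] shift [ 0.015 -0.013  0.222]
```

Emit:
servo_tool(rows=[[0,0,0,0.008,-0.006,0,5],[0,0,0,0.015,-0.013,0,5],[0,0,0,0.015,-0.013,0.02,5],[0,0,0,0.015,-0.013,0.06,5],[0,0,0,0.015,-0.013,0.1,5],[0,0,0,0.015,-0.013,0.14,5],[0,0,0,0.015,-0.013,0.17,5],[0,0,0,0.015,-0.013,0.195,5],[0,0,0,0.015,-0.013,0.215,5],[0,0,0,0.015,-0.013,0.222,5]])

```text
t: 9.72
ee_pos: [444.3, -218.5, 168.7]
orientation: [-0.62, -3.08, -0.0]
ft_force: [1.0, 0.1, -2.1]
width: 13.5
grasp_force: 30.0
```

```bash
python3 -c "
from h import *
rel([444.4,-218,162],157.3)"
```

```text
t 9.72 p [ 444.3 -218.5  168.7] yaw 157.2 tilt [-0.0003  0.0001] q6 -1.65 F [ 1.   0.1 -2.1] M [-0.03 -0.02  0.02] w 13.5 g 30.0
turn [-0.    -0.    -0.001] shift [0.001 0.003 0.033]
```

Emit:
servo_tool(rows=[[0,0,0,0,0,0.007,5],[0,0,0,0,0,0.014,5],[0,0,0,0,0,0.02,5],[0,0,0,0,0,0.025,5],[0,0,0,0,0,0.03,5],[0,0,0,0,0,0.03,5]])

```text
t: 10.48
ee_pos: [444.4, -218.6, 162.9]
orientation: [0.62, 3.08, -0.0]
ft_force: [0.8, -0.3, -1.0]
width: 13.8
grasp_force: 30.0
```

Emit:
servo_tool(rows=[[0,0,0,0,0,0.003,5],[0,0,0,0,0,0.003,5]])

```text
t: 10.72
ee_pos: [444.4, -218.6, 162.3]
orientation: [-0.62, -3.08, -0.0]
ft_force: [-0.4, -1.3, -1.4]
width: 13.8
grasp_force: 30.0
```

Emit:
servo_tool(rows=[[0,0,0,0,0,0.003,5],[0,0,0,0,0,0.003,5]])

```text
t: 10.98
ee_pos: [444.5, -218.6, 162.1]
orientation: [0.62, 3.08, -0.0]
ft_force: [-1.1, 0.7, 3.9]
width: 13.6
grasp_force: 30.0
```

Emit:
servo_tool(rows=[[0,0,0,0,0,0.003,5],[0,0,0,0,0,0.003,5]])

```text
t: 11.22
ee_pos: [444.6, -218.6, 162.0]
orientation: [0.62, 3.079, -0.0]
ft_force: [-2.3, 1.4, 11.0]
width: 13.4
grasp_force: 30.0
```

Seated: the contact height matches the 52 mm figure. I'll ease the push, then turn the cap about its own axis, which lies 2.6 mm along −x of the tool.

Emit:
servo_tool(rows=[[0,0,0,0,0,-0.003,5],[0,0,0.05,0,0.001,-0.003,5],[0,0,0.11,-0.0002,0.002,-0.003,5],[0,0,0.18,-0.0005,0.0035,-0.003,5],[0,0,0.25,-0.001,0.005,-0.003,5],[0,0,0.32,-0.0015,0.006,-0.003,5],[0,0,0.39,-0.002,0.007,-0.003,5],[0,0,0.45,-0.003,0.008,-0.003,5],[0,0,0.51,-0.0037,0.009,-0.003,5],[0,0,0.51,-0.0037,0.009,-0.003,5]])

```text
t: 12.48
ee_pos: [446.4, -217.5, 162.1]
orientation: [1.723, 2.625, 0.0]
ft_force: [0.3, 0.2, 5.4]
width: 13.8
grasp_force: 30.0
```

```bash
python3 -c "
from h import *
rel([447.9,-217.2,162.3],69.9)"
```

```text
t 12.47 p [ 446.4 -217.5  162.1] yaw 113.4 tilt [ 0.0014 -0.0008] q6 -0.89 F [0.3 0.2 5.4] M [-0.07  0.09 -0.09] w 13.8 g 30.0
turn [0.001 0.001 0.507] shift [-0.001  0.008 -0.001]
```

Emit:
servo_tool(rows=[[0,0,0.05,0,0.001,0,5],[0,0,0.11,0,0.002,0,5],[0,0,0.18,-0.0003,0.003,0,5],[0,0,0.25,-0.0005,0.004,0,5],[0,0,0.32,-0.0007,0.005,0,5],[0,0,0.39,-0.001,0.006,0,5],[0,0,0.45,-0.001,0.007,0,5],[0,0,0.507,-0.001,0.008,0,5],[0,0,0.507,-0.001,0.008,-0.001,5],[0,0,0.507,-0.001,0.008,-0.001,5]])

```text
t: 13.72
ee_pos: [447.8, -217.0, 162.1]
orientation: [2.573, 1.8, 0.001]
ft_force: [1.0, -0.8, 4.5]
width: 13.4
grasp_force: 30.0
```

Run:
```python
from h import *
rel([447.9,-217.2,172],69.9)
for n in ("scene","side"):
    ci,im,d=grab(n);h=cv2.cvtColor(im,cv2.COLOR_RGB2HSV);o=cv2.inRange(h,(5,150,120),(18,255,255));v,u=np.nonzero((o>0)&(d>0));P=deproj(ci,np.c_[u,v],d[v,u]);g=(np.hypot(P[:,0]-447,P[:,1]+219)<40)&(P[:,2]>135);P=P[g]
    print(n,len(P)); 
    if len(P)>10: print(P.mean(0).round(1),cv2.minAreaRect(P[:,:2].astype(np.float32)))
    if n=="scene":
        print(u[g].mean(),v[g].mean());a=im[90:290,60:260];save("turn",a.repeat(3,0).repeat(3,1))
```

```text
t 13.72 p [ 447.8 -217.   162.1] yaw 69.9 tilt [ 0.001  -0.0005] q6 -0.13 F [ 1.  -0.8  4.5] M [-0.06 -0.08 -0.06] w 13.4 g 30.0
turn [0.001 0.    0.001] shift [-0.001  0.001 -0.049]
scene 66
[ 454.1 -205.   150.1] ((454.2967529296875, -206.1122589111328), (16.503572463989258, 19.107013702392578), 29.69046974182129)
158.1060606060606 210.8030303030303
side 19
[ 447.5 -227.6  153.1] ((447.5744934082031, -227.4878692626953), (22.23532485961914, 1.9332787990570068), 70.75875854492188)
```

View pics/turn.png

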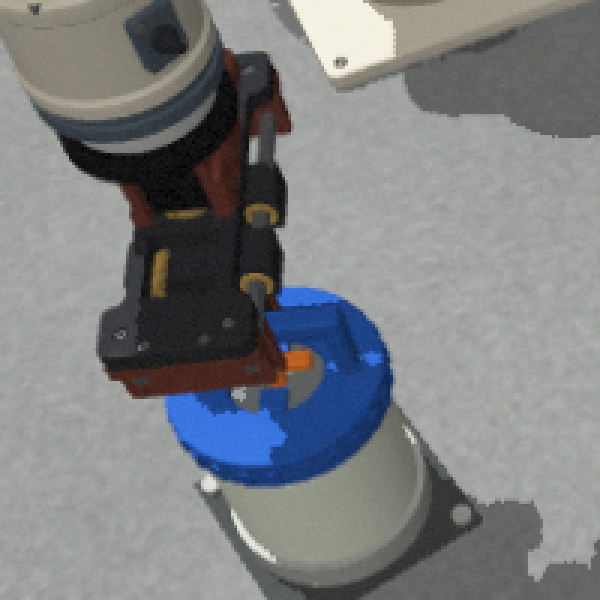

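The T-grip at crop (295,360) now lies in line with the bar, at yaw about 70° against the bar's 69.9°. I'll lift gently and watch the weight.

Emit:
servo_tool(rows=[[0,0,0,0,0,-0.005,5],[0,0,0,0,0,-0.012,5],[0,0,0,0,0,-0.02,5],[0,0,0,0,0,-0.03,5],[0,0,0,0,0,-0.03,5],[0,0,0,0,0,-0.03,5]])

```text
t: 14.58
ee_pos: [447.3, -216.7, 167.9]
orientation: [-2.576, -1.798, 0.0]
ft_force: [-0.0, -0.6, -0.6]
width: 13.7
grasp_force: 30.0
```

Run:
```python
from h import *
rel([447.8,-217,252],69.9)
for n in ("scene","side"):
    ci,im,d=grab(n);h=cv2.cvtColor(im,cv2.COLOR_RGB2HSV);o=cv2.inRange(h,(5,150,120),(18,255,255));v,u=np.nonzero((o>0)&(d>0));P=deproj(ci,np.c_[u,v],d[v,u]);g=(np.hypot(P[:,0]-447,P[:,1]+219)<40)&(P[:,2]>135);P=P[g]
    print(n,len(P),P.mean(0).round(1),P[:,2].max())
```

```text
t 14.57 p [ 447.3 -216.7  167.9] yaw 69.8 tilt [-0.0001  0.    ] q6 -0.12 F [-0.  -0.6 -0.6] M [-0.04  0.13  0.04] w 13.7 g 30.0
turn [-0.     0.    -0.001] shift [-0.     0.003 -0.421]
scene 78 [ 453.6 -206.6  150.5] 166.83957627146023
side 40 [ 446.5 -228.1  153.7] 158.87895139551318
```

The cap is 6 mm up, the T-grip has not risen and the weight is only the cap's, so the seal lid is released. I'll lift to +90 mm.

Emit:
servo_tool(rows=[[0,0,0,0,0,-0.015,5],[0,0,0,0,0,-0.04,5],[0,0,0,0,0,-0.08,5],[0,0,0,0,0,-0.14,5],[0,0,0,0,0,-0.2,5],[0,0,0,0,0,-0.27,5],[0,0,0,0,0,-0.34,5],[0,0,0,0,0,-0.39,5],[0,0,0,0,0,-0.415,5],[0,0,0,0,0,-0.421,5]])

```text
t: 15.92
ee_pos: [447.3, -216.7, 252.3]
orientation: [2.576, 1.798, 0.0]
ft_force: [0.4, 0.0, -1.3]
width: 13.9
grasp_force: 30.0
```

Emit:
servo_tool(rows=[[0,0,0,0,0,0,5],[0,0,0,0,0,0,5],[0,0,0,0,0,0,5],[0,0,0,0,0,0,5]])

```text
t: 16.42
ee_pos: [447.3, -216.7, 251.9]
orientation: [-2.576, -1.798, 0.0]
ft_force: [0.2, -0.8, -1.9]
width: 13.6
grasp_force: 30.0
```

Run:
```python
from h import *
rel([447.8,-217,252],69.9)
for n in ("scene","side"):
    ci,im,d=grab(n);h=cv2.cvtColor(im,cv2.COLOR_RGB2HSV)
    u,v,P=cloud(ci,d);g=(np.hypot(P[:,0]-447,P[:,1]+219)<47)&(P[:,2]>126)&(P[:,2]<142);Q=P[g]
    q=np.linalg.lstsq(np.c_[Q[:,:2]-[447,-219],np.ones(len(Q))],Q[:,2],rcond=None)[0];print(n,"flange",len(Q),q.round(3))
    b=cv2.inRange(h,(105,120,50),(130,255,255))[v,u]>0;Q=P[b&(np.hypot(P[:,0]-447,P[:,1]+219)<70)&(P[:,2]>225)&(P[:,2]<242)]
    if len(Q)>20: print("cap plate",len(Q),np.linalg.lstsq(np.c_[Q[:,:2]-[447,-219],np.ones(len(Q))],Q[:,2],rcond=None)[0].round(3))
    if n=="side": save("end",im[140:440,120:440].repeat(2,0).repeat(2,1))
```

```text
t 16.43 p [ 447.3 -216.7  251.9] yaw 69.8 tilt [-0.0003  0.0001] q6 -0.12 F [ 0.2 -0.8 -1.9] M [-0.07  0.1   0.09] w 13.6 g 30.0
turn [-0.    -0.    -0.001] shift [-0.     0.003 -0.   ]
scene flange 1346 [-1.00000e-03 -0.00000e+00  1.33046e+02]
cap plate 2437 [-2.20000e-02 -2.00000e-03  2.32076e+02]
side flange 1077 [ 3.0000e-03 -4.0000e-03  1.3566e+02]
cap plate 2538 [-0.00000e+00  1.40000e-02  2.33843e+02]
```

View pics/end.png

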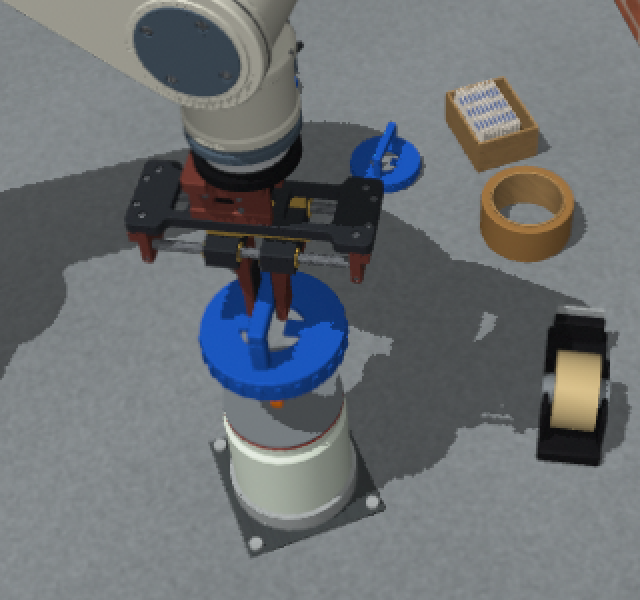

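The picture shows the grey seal lid seated level on the rim at (283,420), with its flange at 134 mm as expected. The cap is held level 90 mm above where it sat, at (273,335).

```bash
python3 -c "
from workcell import ctrl
print(ctrl.close_job())"
```

```text
the job is handed in; nothing more can be done
None
```

The job is handed in: the seal lid is seated level in the canister and released, and the gripper holds the cap level and still about 90 mm above where it sat; the arm never went near the tape roll, card box or dispenser.

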